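# Shut the sandwich maker and snap its clip

### The arm

A 6-joint arm with a two-finger parallel gripper is mounted at the origin on the work surface. World frame = base frame: x ahead of the robot, y to its left, z up, the work surface at z = 0. Lengths are in m, angles in rad, forces in N, time in s.
With the tool pointing down it reaches from about 0.225 to 0.875 m from the base axis. Payload 3.4 kg.
Tool frame: the origin (TCP) lies at the very end of the fingers, on their centre line; the grasp point (between the pads) lies behind it (manip.grasp_offset is the z of the grasp point in the tool frame, in m); z points along the fingers, y is the line along which they close (so a half turn about z gives the same grasp; the last joint's range is limited). The gripper opens to 85 mm and grips with 20 to 120 N. Pads are 22 mm wide; open, the fingers measure 114 mm over their backs; the gripper's body (76 mm by 85 mm) begins 54 mm behind the grasp point. The pads swing forward as they close: fully open they stand 13 mm farther back than shut.
Start: joints at [-1.284, 0.276, 1.505, -0, 1.361, -0.121], TCP at [0.228, -0.528, 0.231] pointing down, gripper open.
Joint ranges: [-2.89, 2.89], [-0.75, 2.08], [0.22, 2.7], [-1.18, 4.32], [0.11, 2.71], [-2.7, 2.7]. Speed limits (rad/s): [2.57, 2.57, 3.14, 3.14, 3.14, 3.14].

### API

Orientations are given as a unit quaternion [w, x, y, z].
In Python, from rig import manip gives the robot as it stands.
- The arm moves only by the shell command python3 -m pendant 'ROWS' [FORCE]. ROWS is JSON, a list of rows, each an object of numbers: "dx", "dy", "dz": the shift along the tool's x, y, z in m; "rx", "ry", "rz": the turn, a rotation vector about the tool's x, y, z in degrees; "hand": the finger opening in m, from 0 to 0.0854. In form: [{"dx": .., "dy": .., "dz": .., "rx": .., "ry": .., "rz": .., "hand": ..}, ...]. A call has 1 to 12 rows; each row shifts and turns the commanded pose from where the row before left it, along the tool's axes as they then stand; what a row does not reach is not made up. A row lasts 1/12 s, in which the tool goes at most 41.7 mm and 7.16 degrees, less where a joint would pass 70% of its speed; a pose out of reach is approached as far as the arm can. A call is refused whole if a number of a shift passes 0.0417 or a number of a turn 7.16, either way. A call with a gripper value outside its range is refused whole. The fingers move at their own pace and stop on an object; FORCE is the grip in N (left out, the last holds). Time passes only in rows, so rows that do not move let the fingers close. It gives the time, the measured TCP pose, the force, the opening and the grip force at its end, in the units of the state.
- manip.get_state(): the state, without advancing time (a new reading comes with each control period).
- manip.get_image(name): name is "scene" or "side" or "wrist"; returns a dict with "frame" (400x640x3 uint8, red, green, blue), "fx", "fy", "cx", "cy" (pixels), "position" and "attitude" of the camera in the world; the wrist camera has in their place "mount" (4x4, takes a point from camera to tool coordinates, whose origin is the TCP and whose axes are the flange's). Camera axes: x right, y up, looking along -z (the intrinsics and any distortion apply to the point x, -y, -z); pixel columns grow to the right and rows downward; lengths in m; the calibration is good to about 2 mm. A picture is of the moment at which its call begins: read the wrist's pose just before it. There is no depth.
- manip.sign_off(): hands the job in; it is judged then, once.
The state is a dict: "clock": time; "qpos": joint angles; "qd": joint speeds; "effort": joint torques, N m; "position": TCP position; "ee_rot": TCP orientation; "contact_force": force on the tool from outside, world axes, zero at the start; "moment": the same for the moment, N m; "width": finger opening in m; "gripper_force": force on a finger pad.
Only numpy, scipy, OpenCV 4.12 (cv2) and the standard library are available. Lean on these libraries where they do the work, as an engineer would, in place of code of your own. Each camera call takes 0.05 s, during which the arm holds its last target. There are 200 camera calls.

### The job

Get the two sandwiches toasting: with your fingertips push the sandwich maker's open lid down until it is fully shut, gently and without letting it slam, then push the metal clip on its handle in until it lies flat across both handles and locks the lid. Do not pinch or lift anything, and leave the sandwiches and the things standing round it as they are.

Things in the scene. Friction and masses are not known exactly. Their poses are not given: they have to be found in the camera images.
- sandwich_maker: black sandwich maker, fast on the worktop, 230 wide, 94 high shut. Origin on the worktop under its middle; own +x to its front (handles, clip), +y along the width, z up. Body x -105..+75, y -115..+115 mm; lower half 50 high, pan floor at 38. Handles 100 wide reach x +123; the lower is 30 to 48 mm high. Lid hinge axis along y at x -100, height 52 mm.
- lid (a joint): angle of the lid, rad: 0 = fully shut (level), growing as it opens up and back; stop at 1.6. Stiff hinge (about 1.1 N m friction): it stays where it is left; some 6 to 8 N on its outer face 150 mm from the hinge turns it. Lid 175 mm long from the hinge (its handle reaches 223 mm), 230 wide, 42 thick; outer (top) face 94 mm above the worktop when shut.
- lid_hinge (a point): middle of the lid's hinge axis, 52 mm above the worktop. Axes turn with the lid: x from the hinge along the lid towards its handle, y along the hinge (as the sandwich maker's y), z out through the lid's outer face.
- lid_outer (a point): point on the lid's outer (top, steel-covered) face on the middle line, 150 mm from the hinge axis along the lid and 42 mm out from it; axes as lid_hinge. A good place to push.
- clip (a joint): angle of the bare-metal clip on the front of the lid's handle, rad: 0 = home (hanging straight down across both handle fronts when the lid is shut), growing as it swings out and up, away from the handles; stop at 1.6. About 1 N moves it; it stays where it is left.
- clip_hinge (a point): middle of the clip's hinge axis (along the width), 227 mm along the lid from its hinge; with the lid shut 127 mm in front of the sandwich maker's origin, 64 mm above the worktop. Clip 36 mm wide, reaching 44 mm from this axis; when home it hangs down and its outer face is 6 mm in front of the axis. The ears beside it reach 3 mm in front of the axis.
- clip_end (a point): middle of the clip's free end, on its outer face: 44 mm from the axis, 20 mm above the worktop when the lid is shut and the clip is home.
- sandwich_a: a toast sandwich, 96 x 92 mm and 28 mm thick, lying loose in the pan of the sandwich maker on its -y half; origin at the centre of its underside. It fits under the shut lid with 4 mm to spare.
- sandwich_b: the same, on the +y half.
- plate: white ceramic plate, 160 mm across, 18 mm high, on the worktop behind the sandwich maker; origin at the centre of its underside.
- pepper_mill: dark wooden pepper mill, 52 mm across, 140 mm high, standing; origin at the centre of its underside.
- jam_jar: amber jar with a red cap, 64 mm across, 85 mm high, standing; origin at the centre of its underside.
- spatula: wooden spatula lying on the worktop beside the sandwich maker, along its own x; origin under its middle.
Things that resemble listed ones, but are neither listed nor needed, are in the scene too. Of the things like the pepper_mill, leave any that is pink; of the rest the smaller one is meant. Several things look just like the jam_jar: the one meant starts farthest to the robot's right.

How it is judged:
On the way, in this order (a step that is already met when the one before it is completed fails the run):
1. the lid is fully shut (value of joint lid below 0.03 rad), for 0.2 s.
2. the clip is pushed home with the lid shut (value of joint clip below 0.12 rad and value of joint lid below 0.03 rad), for 0.2 s.
At the end, for the whole second after the job is handed in: The lid is shut to within 0.03 rad and the clip is home to within 0.12 rad; both sandwiches lie in the pan within 15 mm of where they were; plate, pepper mill, jam jar and spatula are within 30 mm of where they were, mill and jar upright (all of step 2 and distance of each of sandwich_a, sandwich_b from where it was at the start of the episode below 0.015 m and distance of each of plate, pepper_mill, jam_jar, spatula from where it was at the start of the episode below 0.03 m and angle between each of pepper_mill, jam_jar's own z axis and vertical below 0.2 rad); the robot touches nothing.
It fails at once if the lid slams: it closes faster than 3 rad/s (velocity of joint lid below -3 rad/s).
It fails at once if the lid or its clip is forced or gripped hard: the fingers bear on it with more than 80 N (contact force between the fingers and lid above 80 N).
It fails at once if the lid is thrown farther open, to 1.5 rad (value of joint lid above 1.5 rad).
It fails at once if a sandwich is lifted or shifted by 15 mm or more (distance of any of sandwich_a, sandwich_b from where it was at the start of the episode above 0.015 m).
It fails at once if a bystander is lifted, carried or shifted by 30 mm or more, or the mill or jar is tipped (distance of any of plate, pepper_mill, jam_jar, spatula from where it was at the start of the episode above 0.03 m or angle between any of pepper_mill, jam_jar's own z axis and vertical above 0.35 rad).
It also fails if it takes over 58 s, if anything falls off the work surface, if the arm or the gripper's body presses on something with over 40 N, if the wrist force passes 120 N, or if a joint passes its speed limit or range.

## Working session

There is one attempt and no reset: what is moved stays moved. The work goes in short steps, Python scripts to look and compute and a shell command to move; the robot and the scene stay as the last step left them, time stands still between calls to the robot, and variables do not carry over. Pictures are saved under pics/ and viewed, at most 10 in all, crops included, and the job is handed in when it is done.

```bash
ls; mkdir -p pics; python3 - <<'E'
from rig import manip
import cv2,json
s=manip.get_state();print(s)
for n in("scene","side"):
    im=manip.get_image(n);print(n,{k:v for k,v in im.items() if k!="frame"},im.get("distortion"))
    cv2.imwrite(f"pics/{n}0.png",im["frame"][:,:,::-1])
print(manip.grasp_offset)
E
```

```text
pics
{'clock': 0.0, 'qpos': array([-1.28400051e+00,  2.76603435e-01,  1.50612931e+00,  4.03591505e-05,
        1.36071889e+00, -1.20985606e-01]), 'qd': array([ 0.00019717,  0.00177136, -0.00072973,  0.00071587, -0.00095147,
        0.00101661]), 'effort': array([ 1.37004445e-03, -4.16758347e+01, -2.45805466e+01,  1.56638480e-04,
        1.10802168e-02,  1.07920721e-05]), 'position': array([ 0.22789446, -0.52733163,  0.23043643]), 'ee_rot': array([-9.27936028e-04,  9.79286629e-01,  2.02476749e-01, -5.73073680e-05]), 'contact_force': array([-0.11010776,  0.39665184, -0.07902513]), 'moment': array([ 0.019826  , -0.03645657, -0.0119202 ]), 'gripper_force': 0.0, 'width': 0.08530108631908985}
scene {'fx': 404.8758108355288, 'fy': 404.8758108355288, 'cx': 316.7914182811986, 'cy': 202.5055731192811, 'position': array([1.34820398, 0.01758059, 0.76623275]), 'attitude': array([0.65962825, 0.3015577 , 0.29337475, 0.62280397])} None
side {'fx': 482.72731555817046, 'fy': 482.72731555817046, 'cx': 319.9072361239245, 'cy': 198.33220987539164, 'position': array([1.07130706, 0.50074434, 1.2467889 ]), 'attitude': array([0.39373388, 0.1047866 , 0.22800697, 0.88431116])} None
-0.0187
```

View pics/scene0.png

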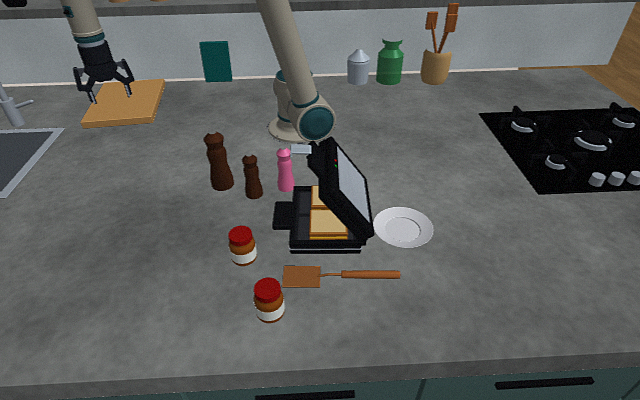

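View pics/side0.png

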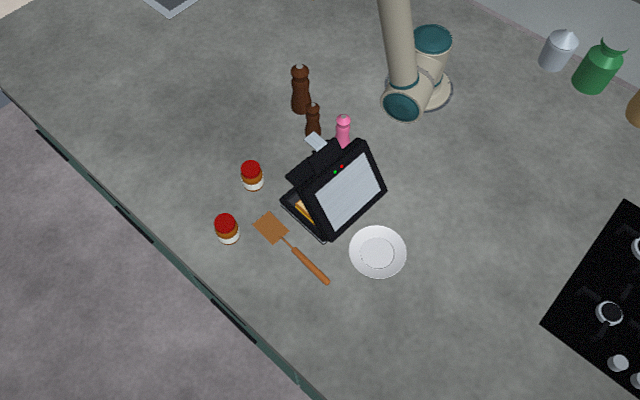

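The scene view shows the maker at columns 272–372 and rows 140–252, with its handle facing left (world -y). The lid leans about halfway open. The side view shows the steel face at about (350,190) and the clip sticking out at (316,142). I'll zoom in on both.

```bash
python3 - <<'E'
import cv2,numpy as np
a=cv2.imread("pics/scene0.png")[135:260,262:382];b=cv2.imread("pics/side0.png")[125:250,270:390]
a,b=[cv2.resize(cv2.convertScaleAbs(i,alpha=1.6,beta=25),None,fx=3.3,fy=3.3,interpolation=cv2.INTER_CUBIC) for i in(a,b)]
for i,(x0,y0) in((a,(262,135)),(b,(270,125))):
    for k in range(0,120,20):
        cv2.putText(i,str(x0+k),(int(k*3.3),10),0,.35,(0,0,255));cv2.line(i,(int(k*3.3),0),(int(k*3.3),420),(0,160,0),1)
        cv2.putText(i,str(y0+k),(0,int(k*3.3)+4),0,.35,(0,0,255));cv2.line(i,(0,int(k*3.3)),(420,int(k*3.3)),(0,160,0),1)
cv2.imwrite("pics/zoom.png",np.hstack([a,b]))
E
```

```text
(no output)
```

View pics/zoom.png

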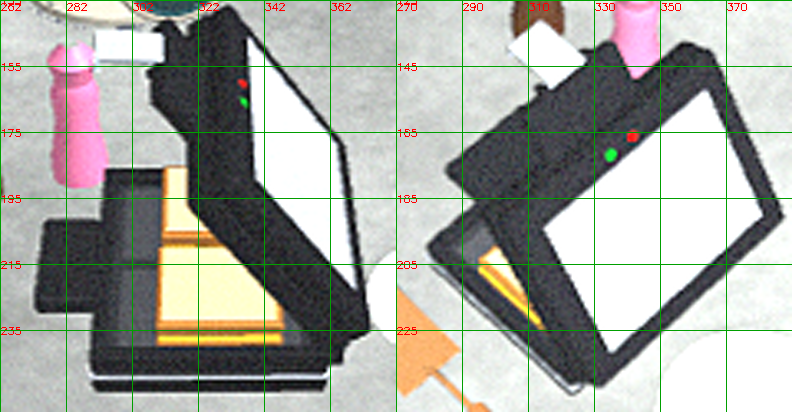

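```bash
cat >h.py <<'E'
import numpy as np,cv2
from scipy.spatial.transform import Rotation as R
CAM={"scene":(404.8758,316.7914,202.5056,[1.34820398,.01758059,.76623275],[.65962825,.3015577,.29337475,.62280397]),
"side":(482.7273,319.9072,198.3322,[1.07130706,.50074434,1.2467889],[.39373388,.1047866,.22800697,.88431116])}
def ray(n,p):
    f,cx,cy,o,q=CAM[n];d=R.from_quat(q,scalar_first=True).apply([(p[0]-cx)/f,-(p[1]-cy)/f,-1]);return np.array(o),d/np.linalg.norm(d)
def plane(n,p,z):
    o,d=ray(n,p);return o+d*(z-o[2])/d[2]
def tri(a,b):
    (o,d),(p,e)=ray("scene",a),ray("side",b)
    t=np.linalg.lstsq(np.c_[d,-e],p-o,rcond=None)[0];u,v=o+d*t[0],p+e*t[1]
    return (u+v)/2,np.linalg.norm(u-v)
E
python3 - <<'E'
from h import *
np.set_printoptions(precision=4,suppress=True)
A=lambda x,y:(262+x/3.3,135+y/3.3)
B=lambda x,y:(270+(x-396)/3.3,125+y/3.3)
for nm,p,z in(("bot nf",(92,390),0),("bot nb",(326,390),0),("top nf",(90,346),.05),("top ff",(103,170),.05)):print(nm,plane("scene",A(*p),z))
print("side top nf",plane("side",B(573,390),.05),"ff",plane("side",B(430,245),.05))
S=[((247,38),(708,90)),((343,143),(763,215)),((356,293),(612,352)),((256,183),(543,228))]
P=[]
for a,b in S:
    p,e=tri(A(*a),B(*b));P.append(p);print("steel",p,e)
P=np.array(P);print("len",[np.linalg.norm(P[i]-P[i-1]) for i in range(4)])
n=np.linalg.svd(P-P.mean(0))[2][2];print("normal",n, "tilt",np.arccos(abs(n[2])),"horiz yaw",np.arctan2(n[1],n[0]))
for a,b in (((93,30),(540,20)),((95,65),(508,48)),((163,28),(585,60)),((165,60),(550,90))):print("clip",*tri(A(*a),B(*b)))
E
```

```text
bot nf [ 0.6392 -0.023  -0.    ]
bot nb [ 0.6505  0.1575 -0.    ]
top nf [ 0.6409 -0.0218  0.05  ]
top ff [ 0.4271 -0.0105  0.05  ]
side top nf [0.668  0.1615 0.05  ] ff [ 0.6491 -0.0197  0.05  ]
steel [0.4505 0.1098 0.1948] 0.0012406855372458856
steel [0.4612 0.1894 0.0971] 0.005844508807466183
steel [0.6368 0.1752 0.09  ] 0.0027815506097481754
steel [0.6336 0.0986 0.1954] 0.0036739667629396055
len [np.float64(0.1834966383419987), np.float64(0.12646444516703492), np.float64(0.17630228114526453), np.float64(0.1303621560676098)]
normal [0.0668 0.7891 0.6107] tilt 0.9139038996874566 horiz yaw 1.4863411658170482
clip [ 0.5193 -0.0086  0.2499] 3.9188242230512604e-05
clip [ 0.5542 -0.0093  0.2446] 0.0045046266365715475
clip [0.5249 0.0425 0.2522] 0.0017898416227553604
clip [0.5632 0.0415 0.2507] 0.00010964849831521601
```

The near side measures 181 mm (180 given) and the outer face's offset from the hinge comes out at 41 mm (42 given), so the fit holds. That puts the origin near (0.533, 0.062), front along (-0.075, -0.997), the lid at about 0.93 rad and the clip at about 0.64 rad. Next I'll rise, turn square to the maker, shut the fingers and cross over high.

```bash
python3 -m pendant '[{"dz":-0.0375,"rz":6.9,"hand":0},{"dz":-0.0375,"rz":6.9,"hand":0},{"dz":-0.0375,"rz":6.9,"hand":0},{"dz":-0.0375,"rz":7.0,"hand":0}]' 20
python3 -m pendant '[{"dx":0.0157,"dy":-0.0396},{"dx":0.0157,"dy":-0.0396},{"dx":0.0157,"dy":-0.0396},{"dx":0.0157,"dy":-0.0396},{"dx":0.0157,"dy":-0.0396},{"dx":0.0157,"dy":-0.0396},{"dx":0.0157,"dy":-0.0396},{"dx":0.0157,"dy":-0.0396},{"dx":0.0157,"dy":-0.0396}]'
python3 -m pendant '[{"dx":0.0157,"dy":-0.0396},{"dx":0.0157,"dy":-0.0396},{"dx":0.0157,"dy":-0.0396},{"dx":0.0157,"dy":-0.0396},{"dx":0.0157,"dy":-0.0396},{"dx":0.0157,"dy":-0.0396},{"dx":0.0157,"dy":-0.0396},{"dx":0.0157,"dy":-0.0396},{},{},{}]'
```

```text
invalid input
invalid input
invalid input
```

```bash
python3 -m pendant '[{"dx":0,"dy":0,"dz":-0.0375,"rx":0,"ry":0,"rz":6.9,"hand":0},{"dx":0,"dy":0,"dz":-0.0375,"rx":0,"ry":0,"rz":6.9,"hand":0},{"dx":0,"dy":0,"dz":-0.0375,"rx":0,"ry":0,"rz":6.9,"hand":0},{"dx":0,"dy":0,"dz":-0.0375,"rx":0,"ry":0,"rz":7.0,"hand":0}]' 20
```

```text
clock: 0.43
position: [0.2279, -0.5273, 0.3824]
ee_rot: [-0.001, 0.999, -0.041, -0.0]
contact_force: [-1.0, -0.7, -0.3]
width: 0.0388
gripper_force: 0.0
```

```bash
python3 -m pendant '[{"dx":0.0157,"dy":-0.0396,"dz":0,"rx":0,"ry":0,"rz":0,"hand":0},{"dx":0.0157,"dy":-0.0396,"dz":0,"rx":0,"ry":0,"rz":0,"hand":0},{"dx":0.0157,"dy":-0.0396,"dz":0,"rx":0,"ry":0,"rz":0,"hand":0},{"dx":0.0157,"dy":-0.0396,"dz":0,"rx":0,"ry":0,"rz":0,"hand":0},{"dx":0.0157,"dy":-0.0396,"dz":0,"rx":0,"ry":0,"rz":0,"hand":0},{"dx":0.0157,"dy":-0.0396,"dz":0,"rx":0,"ry":0,"rz":0,"hand":0},{"dx":0.0157,"dy":-0.0396,"dz":0,"rx":0,"ry":0,"rz":0,"hand":0},{"dx":0.0157,"dy":-0.0396,"dz":0,"rx":0,"ry":0,"rz":0,"hand":0},{"dx":0.0157,"dy":-0.0396,"dz":0,"rx":0,"ry":0,"rz":0,"hand":0}]'
python3 -m pendant '[{"dx":0.0157,"dy":-0.0396,"dz":0,"rx":0,"ry":0,"rz":0,"hand":0},{"dx":0.0157,"dy":-0.0396,"dz":0,"rx":0,"ry":0,"rz":0,"hand":0},{"dx":0.0157,"dy":-0.0396,"dz":0,"rx":0,"ry":0,"rz":0,"hand":0},{"dx":0.0157,"dy":-0.0396,"dz":0,"rx":0,"ry":0,"rz":0,"hand":0},{"dx":0.0157,"dy":-0.0396,"dz":0,"rx":0,"ry":0,"rz":0,"hand":0},{"dx":0.0157,"dy":-0.0396,"dz":0,"rx":0,"ry":0,"rz":0,"hand":0},{"dx":0.0157,"dy":-0.0396,"dz":0,"rx":0,"ry":0,"rz":0,"hand":0},{"dx":0.0157,"dy":-0.0396,"dz":0,"rx":0,"ry":0,"rz":0,"hand":0},{"dx":0,"dy":0,"dz":0,"rx":0,"ry":0,"rz":0,"hand":0},{"dx":0,"dy":0,"dz":0,"rx":0,"ry":0,"rz":0,"hand":0},{"dx":0,"dy":0,"dz":0,"rx":0,"ry":0,"rz":0,"hand":0}]'
python3 - <<'E'
from rig import manip
import cv2
i=manip.get_image("wrist");print({k:v for k,v in i.items() if k!="frame"});cv2.imwrite("pics/w1.png",i["frame"][:,:,::-1])
E
```

```text
clock: 1.18
position: [0.3923, -0.1886, 0.3811]
ee_rot: [-0.0, 0.999, -0.038, -0.0]
contact_force: [1.3, 0.3, 0.1]
width: -0.0
gripper_force: 0.0
clock: 2.1
position: [0.5378, 0.1089, 0.3806]
ee_rot: [0.001, 0.999, -0.037, -0.001]
contact_force: [-0.3, -0.4, 0.3]
width: -0.0001
gripper_force: 0.0
{'fx': 312.4729574803599, 'fy': 312.4729574803599, 'cx': 320.7086299626672, 'cy': 200.81228441383428, 'mount': array([[-7.45783678e-04,  9.64670560e-01,  2.63458070e-01,
         6.63878890e-02],
       [ 9.99999305e-01,  4.78923227e-04,  1.07713543e-03,
        -1.42063741e-03],
       [ 9.12904650e-04,  2.63458690e-01, -9.64670247e-01,
        -1.42621755e-01],
       [ 0.00000000e+00,  0.00000000e+00,  0.00000000e+00,
         1.00000000e+00]])}
```

View pics/w1.png

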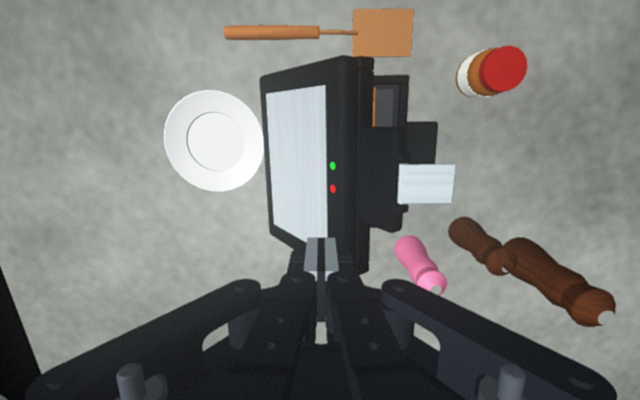

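The wrist view shows the fingers (column 320) over the lid's outer face, which spans columns 265–330. The clip sticks out at (426,184), the pink mill is at (420,265) and the brown ones are further right. The spot is good, so I'll descend.

```bash
python3 -m pendant '[{"dx":0,"dy":0,"dz":0.035,"rx":0,"ry":0,"rz":0,"hand":0},{"dx":0,"dy":0,"dz":0.035,"rx":0,"ry":0,"rz":0,"hand":0},{"dx":0,"dy":0,"dz":0.035,"rx":0,"ry":0,"rz":0,"hand":0},{"dx":0,"dy":0,"dz":0.025,"rx":0,"ry":0,"rz":0,"hand":0},{"dx":0,"dy":0,"dz":0.015,"rx":0,"ry":0,"rz":0,"hand":0},{"dx":0,"dy":0,"dz":0.005,"rx":0,"ry":0,"rz":0,"hand":0},{"dx":0,"dy":0,"dz":0.005,"rx":0,"ry":0,"rz":0,"hand":0},{"dx":0,"dy":0,"dz":0,"rx":0,"ry":0,"rz":0,"hand":0}]'
python3 -m pendant '[{"dx":0,"dy":0,"dz":0.004,"rx":0,"ry":0,"rz":0,"hand":0},{"dx":0,"dy":0,"dz":0.004,"rx":0,"ry":0,"rz":0,"hand":0},{"dx":0,"dy":0,"dz":0.004,"rx":0,"ry":0,"rz":0,"hand":0},{"dx":0,"dy":0,"dz":0,"rx":0,"ry":0,"rz":0,"hand":0}]'
```

```text
clock: 2.82
position: [0.5381, 0.108, 0.2265]
ee_rot: [0.0, 0.999, -0.039, 0.0]
contact_force: [-0.1, 0.1, 0.4]
width: -0.0002
gripper_force: 0.0
clock: 3.15
position: [0.5378, 0.109, 0.2139]
ee_rot: [0.0, 0.999, -0.038, -0.0]
contact_force: [0.1, 0.8, 0.5]
width: 0.0002
gripper_force: 0.0
```

```bash
python3 -m pendant '[{"dx":0,"dy":0.001,"dz":0.004,"rx":0,"ry":0,"rz":0,"hand":0},{"dx":0,"dy":0.002,"dz":0.003,"rx":0,"ry":0,"rz":0,"hand":0},{"dx":0,"dy":0.002,"dz":0.002,"rx":0,"ry":0,"rz":0,"hand":0},{"dx":0,"dy":0,"dz":0,"rx":0,"ry":0,"rz":0,"hand":0}]'
python3 -m pendant '[{"dx":0,"dy":0.003,"dz":0.002,"rx":0,"ry":0,"rz":0,"hand":0},{"dx":0,"dy":0.003,"dz":0.002,"rx":0,"ry":0,"rz":0,"hand":0},{"dx":0,"dy":0.003,"dz":0.002,"rx":0,"ry":0,"rz":0,"hand":0},{"dx":0,"dy":0,"dz":0,"rx":0,"ry":0,"rz":0,"hand":0}]'
```

```text
clock: 3.48
position: [0.5377, 0.104, 0.2053]
ee_rot: [-0.0, 0.999, -0.038, 0.0]
contact_force: [-0.1, 1.0, 0.1]
width: 0.0
gripper_force: 0.3
clock: 3.82
position: [0.5376, 0.0949, 0.2003]
ee_rot: [-0.0, 0.999, -0.038, 0.001]
contact_force: [-0.2, 0.4, 5.1]
width: 0.0002
gripper_force: 1.7
```

```bash
python3 -m pendant '[{"dx":0,"dy":0.004,"dz":0.002,"rx":0,"ry":0,"rz":0,"hand":0},{"dx":0,"dy":0.004,"dz":0.002,"rx":0,"ry":0,"rz":0,"hand":0},{"dx":0,"dy":0.004,"dz":0.0025,"rx":0,"ry":0,"rz":0,"hand":0},{"dx":0,"dy":0.004,"dz":0.0025,"rx":0,"ry":0,"rz":0,"hand":0},{"dx":0,"dy":0.004,"dz":0.003,"rx":0,"ry":0,"rz":0,"hand":0}]'
python3 -m pendant '[{"dx":0,"dy":0.004,"dz":0.003,"rx":0,"ry":0,"rz":0,"hand":0},{"dx":0,"dy":0.004,"dz":0.003,"rx":0,"ry":0,"rz":0,"hand":0},{"dx":0,"dy":0.004,"dz":0.0035,"rx":0,"ry":0,"rz":0,"hand":0},{"dx":0,"dy":0.004,"dz":0.0035,"rx":0,"ry":0,"rz":0,"hand":0},{"dx":0,"dy":0.004,"dz":0.0035,"rx":0,"ry":0,"rz":0,"hand":0}]'
```

```text
clock: 4.23
position: [0.5366, 0.0749, 0.1889]
ee_rot: [-0.0, 0.999, -0.038, 0.002]
contact_force: [-0.4, 0.9, 7.2]
width: -0.0002
gripper_force: 3.0
clock: 4.65
position: [0.5355, 0.0543, 0.1723]
ee_rot: [0.001, 0.999, -0.038, 0.002]
contact_force: [0.3, -0.2, 6.7]
width: 0.0001
gripper_force: 2.7
```

```bash
python3 -m pendant '[{"dx":0,"dy":0.004,"dz":0.0038,"rx":0,"ry":0,"rz":0,"hand":0},{"dx":0,"dy":0.004,"dz":0.0038,"rx":0,"ry":0,"rz":0,"hand":0},{"dx":0,"dy":0.004,"dz":0.004,"rx":0,"ry":0,"rz":0,"hand":0},{"dx":0,"dy":0.0035,"dz":0.004,"rx":0,"ry":0,"rz":0,"hand":0},{"dx":0,"dy":0.0035,"dz":0.004,"rx":0,"ry":0,"rz":0,"hand":0}]'
python3 -m pendant '[{"dx":0,"dy":0.003,"dz":0.004,"rx":0,"ry":0,"rz":0,"hand":0},{"dx":0,"dy":0.003,"dz":0.004,"rx":0,"ry":0,"rz":0,"hand":0},{"dx":0,"dy":0.003,"dz":0.004,"rx":0,"ry":0,"rz":0,"hand":0},{"dx":0,"dy":0.003,"dz":0.004,"rx":0,"ry":0,"rz":0,"hand":0},{"dx":0,"dy":0,"dz":0,"rx":0,"ry":0,"rz":0,"hand":0}]'
```

```text
clock: 5.07
position: [0.5343, 0.0354, 0.1523]
ee_rot: [0.0, 0.999, -0.038, 0.002]
contact_force: [1.5, 0.1, 4.0]
width: 0.0001
gripper_force: 2.1
clock: 5.48
position: [0.5312, 0.0238, 0.1343]
ee_rot: [0.0, 0.999, -0.038, -0.001]
contact_force: [1.7, 0.2, 2.0]
width: -0.0
gripper_force: 0.7
```

```bash
python3 -m pendant '[{"dx":0,"dy":0.002,"dz":0.004,"rx":0,"ry":0,"rz":0,"hand":0},{"dx":0,"dy":0.002,"dz":0.004,"rx":0,"ry":0,"rz":0,"hand":0},{"dx":0,"dy":0.002,"dz":0.004,"rx":0,"ry":0,"rz":0,"hand":0},{"dx":0,"dy":0.0015,"dz":0.004,"rx":0,"ry":0,"rz":0,"hand":0},{"dx":0,"dy":0.0015,"dz":0.004,"rx":0,"ry":0,"rz":0,"hand":0},{"dx":0,"dy":0.001,"dz":0.004,"rx":0,"ry":0,"rz":0,"hand":0},{"dx":0,"dy":0,"dz":0,"rx":0,"ry":0,"rz":0,"hand":0}]'
```

```text
clock: 6.07
position: [0.53, 0.0143, 0.11]
ee_rot: [-0.0, 0.999, -0.038, -0.001]
contact_force: [-0.3, -0.5, 0.0]
width: 0.0
gripper_force: 0.0
```

```bash
python3 -m pendant '[{"dx":0,"dy":0,"dz":0.003,"rx":0,"ry":0,"rz":0,"hand":0},{"dx":0,"dy":0,"dz":0.003,"rx":0,"ry":0,"rz":0,"hand":0},{"dx":0,"dy":0,"dz":0,"rx":0,"ry":0,"rz":0,"hand":0}]'
python3 - <<'E'
from rig import manip
import cv2,numpy as np
a=manip.get_image("side")["frame"][100:260,230:420,::-1];b=manip.get_image("scene")["frame"][130:290,230:420,::-1]
cv2.imwrite("pics/s2.png",cv2.resize(cv2.convertScaleAbs(np.hstack([a,b]),alpha=1.5,beta=20),None,fx=2.1,fy=2.1,interpolation=2))
E
```

```text
clock: 6.32
position: [0.5305, 0.0144, 0.1045]
ee_rot: [-0.0, 0.999, -0.038, -0.001]
contact_force: [-0.2, -0.9, 0.4]
width: 0.0002
gripper_force: 0.0
```

View pics/s2.png

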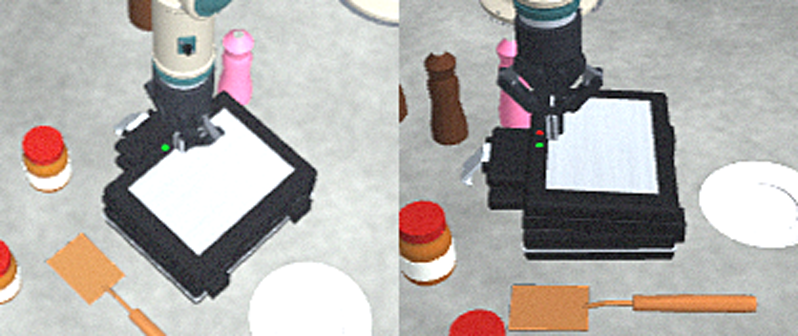

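The lid is nearly level with the fingers just above its front. The clip still sticks out, at (468,165) in the right half. I'll press the rest of the way.

```bash
python3 -m pendant '[{"dx":0,"dy":0,"dz":0.003,"rx":0,"ry":0,"rz":0,"hand":0},{"dx":0,"dy":0,"dz":0.003,"rx":0,"ry":0,"rz":0,"hand":0},{"dx":0,"dy":0,"dz":0.003,"rx":0,"ry":0,"rz":0,"hand":0},{"dx":0,"dy":0,"dz":0,"rx":0,"ry":0,"rz":0,"hand":0}]'
python3 -m pendant '[{"dx":0,"dy":0,"dz":0.001,"rx":0,"ry":0,"rz":0,"hand":0},{"dx":0,"dy":0,"dz":0.001,"rx":0,"ry":0,"rz":0,"hand":0},{"dx":0,"dy":0,"dz":0,"rx":0,"ry":0,"rz":0,"hand":0}]'
```

```text
clock: 6.75
position: [0.5309, 0.0142, 0.0956]
ee_rot: [-0.0, 0.999, -0.038, -0.0]
contact_force: [-0.2, -0.2, -1.1]
width: 0.0003
gripper_force: 0.0
clock: 7.0
position: [0.531, 0.0142, 0.0941]
ee_rot: [0.0, 0.999, -0.038, 0.0]
contact_force: [0.1, -0.7, 1.0]
width: 0.0
gripper_force: 0.9
```

```bash
python3 -m pendant '[{"dx":0,"dy":0,"dz":0.001,"rx":0,"ry":0,"rz":0,"hand":0},{"dx":0,"dy":0,"dz":0.001,"rx":0,"ry":0,"rz":0,"hand":0},{"dx":0,"dy":0,"dz":0,"rx":0,"ry":0,"rz":0,"hand":0},{"dx":0,"dy":0,"dz":0,"rx":0,"ry":0,"rz":0,"hand":0}]'
```

```text
clock: 7.33
position: [0.531, 0.0142, 0.094]
ee_rot: [0.0, 0.999, -0.038, 0.0]
contact_force: [-4.1, -1.1, 13.8]
width: -0.0
gripper_force: 6.9
```

The lid is firm at 94 mm and resists with 14 N, so it is shut. I'll rise clear, locate the clip and check the room around it.

```bash
python3 -m pendant '[{"dx":0,"dy":0,"dz":-0.01,"rx":0,"ry":0,"rz":0,"hand":0},{"dx":0,"dy":0,"dz":-0.03,"rx":0,"ry":0,"rz":0,"hand":0},{"dx":0,"dy":0,"dz":-0.03,"rx":0,"ry":0,"rz":0,"hand":0},{"dx":0,"dy":0.01,"dz":-0.03,"rx":0,"ry":0,"rz":0,"hand":0},{"dx":0,"dy":0.03,"dz":-0.03,"rx":0,"ry":0,"rz":0,"hand":0},{"dx":0,"dy":0.04,"dz":-0.03,"rx":0,"ry":0,"rz":0,"hand":0},{"dx":0,"dy":0.04,"dz":0,"rx":0,"ry":0,"rz":0,"hand":0},{"dx":0,"dy":0.04,"dz":0,"rx":0,"ry":0,"rz":0,"hand":0},{"dx":0,"dy":0,"dz":0,"rx":0,"ry":0,"rz":0,"hand":0},{"dx":0,"dy":0,"dz":0,"rx":0,"ry":0,"rz":0,"hand":0}]'
python3 - <<'E'
from rig import manip
from h import *
for n,p in(("pink",(286,190)),("small",(254,197)),("big",(222,189)),("jar",(243,263))):print(n,plane("scene",p,0))
I=[manip.get_image(n)["frame"][:,:,::-1] for n in("side","scene")]
s=manip.get_state();print(s["position"],s["ee_rot"])
w=manip.get_image("wrist")["frame"][:,:,::-1]
a,b=I[0][130:190,270:350],I[1][165:225,255:335]
t=np.hstack([cv2.resize(x,None,fx=5,fy=5,interpolation=2) for x in(a,b)])
t=cv2.convertScaleAbs(t,alpha=1.5,beta=20)
v=np.vstack([t,np.zeros((300,800,3),np.uint8)]);v[300:,:480]=cv2.resize(w,(480,300))
for k in range(0,80,20):
    for off,x0 in((0,270),(400,255)):cv2.putText(v,str(x0+k),(off+k*5,10),0,.35,(0,0,255));cv2.line(v,(off+k*5,0),(off+k*5,300),(0,160,0),1)
cv2.imwrite("pics/s3.png",v);cv2.imwrite("pics/w3.png",w)
E
```

```text
clock: 8.17
position: [0.5192, -0.1394, 0.2464]
ee_rot: [-0.001, 0.999, -0.04, -0.0]
contact_force: [-0.7, 1.2, 0.0]
width: -0.0003
gripper_force: 0.0
pink [ 0.37857497 -0.03448362  0.        ]
small [ 0.40587948 -0.12976847  0.        ]
big [ 0.36059829 -0.23041999  0.        ]
jar [ 6.64993371e-01 -1.40047328e-01 -1.11022302e-16]
[ 0.51918783 -0.13713949  0.24622408] [-9.61935364e-04  9.99276108e-01 -3.80289144e-02 -3.69475236e-04]
```

View pics/s3.png

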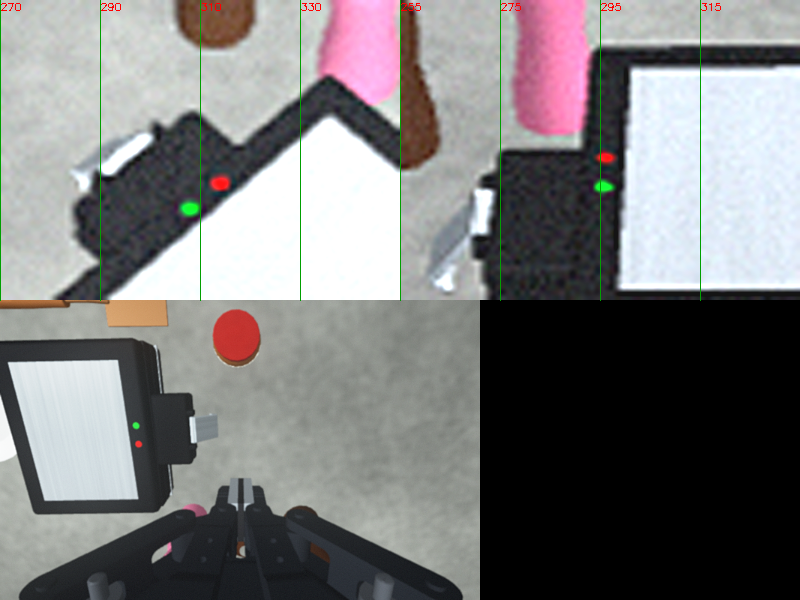

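```bash
python3 - <<'E'
from h import *
np.set_printoptions(precision=4,suppress=True)
print("end",plane("scene",(255+40/5,165+275/5),.029))
print("hinge",plane("scene",(255+81/5,165+212/5),.066),plane("side",(270+128/5,130+153/5),.066))
m=np.array([[0,.96467,.263458,.066388],[1,0,.001077,-.00142],[0,.263458,-.96467,-.142622]])
Rt=R.from_quat([-.00096,.999276,-.038029,-.00037],scalar_first=True);p=np.array([.51919,-.13714,.24622])
def wp(u,v,z):
    d=Rt.apply(m[:,:3]@[(u-320.709)/312.473,-(v-200.812)/312.473,-1]);o=p+Rt.apply(m[:,3]);return o+d*(z-o[2])/d[2]
for n,u,v,z in(("whinge",193,129,.066),("wend",217,126,.029),("handle near",194,93,.085),("handle far",194,162,.085)):print(n,wp(u*4/3,v*4/3,z))
E
```

```text
end [ 0.541  -0.0935  0.029 ]
hinge [ 0.5336 -0.0687  0.066 ] [ 0.5321 -0.0696  0.066 ]
whinge [ 0.5336 -0.0697  0.066 ]
wend [ 0.5295 -0.0992  0.029 ]
handle near [ 0.5821 -0.0811  0.085 ]
handle far [ 0.4914 -0.0694  0.085 ]
```

Three views agree on the clip hinge at about (0.533, -0.069). The clip end is at about y = -0.097, with the mill at x 0.41 and the jar at x 0.66, so both are well clear. I'll tilt the tool 28° away from the maker, then descend in front of the clip.

```bash
python3 -m pendant '[{"dx":0.003,"dy":0.0015,"dz":0,"rx":7,"ry":0,"rz":0,"hand":0},{"dx":0.003,"dy":0.0015,"dz":0,"rx":7,"ry":0,"rz":0,"hand":0},{"dx":0.003,"dy":0,"dz":0,"rx":7,"ry":0,"rz":0,"hand":0},{"dx":0.003,"dy":0,"dz":0,"rx":7,"ry":0,"rz":0,"hand":0},{"dx":0,"dy":0.0173,"dz":0.0325,"rx":0,"ry":0,"rz":0,"hand":0},{"dx":0,"dy":0.0173,"dz":0.0325,"rx":0,"ry":0,"rz":0,"hand":0},{"dx":0,"dy":0.0173,"dz":0.0325,"rx":0,"ry":0,"rz":0,"hand":0},{"dx":0,"dy":0,"dz":0,"rx":0,"ry":0,"rz":0,"hand":0},{"dx":0,"dy":0,"dz":0,"rx":0,"ry":0,"rz":0,"hand":0}]'
```

```text
clock: 9.07
position: [0.5306, -0.1397, 0.1352]
ee_rot: [-0.244, 0.969, -0.036, 0.007]
contact_force: [0.4, -1.0, 1.1]
width: 0.0
gripper_force: 0.0
```

```bash
python3 -m pendant '[{"dx":0,"dy":0.0173,"dz":0.0325,"rx":0,"ry":0,"rz":0,"hand":0},{"dx":0,"dy":0.0173,"dz":0.0325,"rx":0,"ry":0,"rz":0,"hand":0},{"dx":0,"dy":0.0173,"dz":0.0325,"rx":0,"ry":0,"rz":0,"hand":0},{"dx":0,"dy":0,"dz":0,"rx":0,"ry":0,"rz":0,"hand":0},{"dx":0,"dy":-0.009,"dz":0.0047,"rx":0,"ry":0,"rz":0,"hand":0},{"dx":0,"dy":-0.0045,"dz":0.0024,"rx":0,"ry":0,"rz":0,"hand":0},{"dx":0,"dy":-0.0045,"dz":0.0024,"rx":0,"ry":0,"rz":0,"hand":0},{"dx":0,"dy":0,"dz":0,"rx":0,"ry":0,"rz":0,"hand":0}]'
python3 -m pendant '[{"dx":0,"dy":-0.0045,"dz":0.0024,"rx":0,"ry":0,"rz":0,"hand":0},{"dx":0,"dy":-0.0045,"dz":0.0024,"rx":0,"ry":0,"rz":0,"hand":0},{"dx":0,"dy":-0.0045,"dz":0.0024,"rx":0,"ry":0,"rz":0,"hand":0},{"dx":0,"dy":0,"dz":0,"rx":0,"ry":0,"rz":0,"hand":0}]'
```

```text
clock: 9.73
position: [0.5339, -0.1208, 0.0283]
ee_rot: [-0.241, 0.97, -0.035, 0.011]
contact_force: [-1.2, -0.4, 0.5]
width: 0.0
gripper_force: 0.0
clock: 10.07
position: [0.5341, -0.1063, 0.0257]
ee_rot: [-0.241, 0.97, -0.036, 0.01]
contact_force: [-0.8, -0.3, -0.2]
width: -0.0003
gripper_force: 0.3
```

```bash
python3 -m pendant '[{"dx":0,"dy":-0.0035,"dz":0.0019,"rx":0,"ry":0,"rz":0,"hand":0},{"dx":0,"dy":-0.0035,"dz":0.0019,"rx":0,"ry":0,"rz":0,"hand":0},{"dx":0,"dy":-0.0035,"dz":0.0019,"rx":0,"ry":0,"rz":0,"hand":0},{"dx":0,"dy":0,"dz":0,"rx":0,"ry":0,"rz":0,"hand":0}]'
python3 -m pendant '[{"dx":0,"dy":-0.0018,"dz":0.001,"rx":0,"ry":0,"rz":0,"hand":0},{"dx":0,"dy":-0.0018,"dz":0.001,"rx":0,"ry":0,"rz":0,"hand":0},{"dx":0,"dy":0,"dz":0,"rx":0,"ry":0,"rz":0,"hand":0}]'
```

```text
clock: 10.4
position: [0.5348, -0.0963, 0.024]
ee_rot: [-0.24, 0.97, -0.037, 0.009]
contact_force: [-0.3, -4.7, -7.0]
width: -0.0002
gripper_force: 3.8
clock: 10.65
position: [0.5347, -0.0894, 0.0257]
ee_rot: [-0.243, 0.969, -0.037, 0.009]
contact_force: [-0.3, -0.5, -0.9]
width: -0.0003
gripper_force: 0.4
```

```bash
python3 -m pendant '[{"dx":0,"dy":-0.0018,"dz":0.001,"rx":0,"ry":0,"rz":0,"hand":0},{"dx":0,"dy":-0.0018,"dz":0.001,"rx":0,"ry":0,"rz":0,"hand":0},{"dx":0,"dy":0,"dz":0,"rx":0,"ry":0,"rz":0,"hand":0}]'
python3 -m pendant '[{"dx":0,"dy":-0.0009,"dz":0.0005,"rx":0,"ry":0,"rz":0,"hand":0},{"dx":0,"dy":-0.0009,"dz":0.0005,"rx":0,"ry":0,"rz":0,"hand":0},{"dx":0,"dy":0,"dz":0,"rx":0,"ry":0,"rz":0,"hand":0}]'
```

```text
clock: 10.9
position: [0.5354, -0.0854, 0.0259]
ee_rot: [-0.242, 0.969, -0.037, 0.009]
contact_force: [-0.2, -0.1, -0.3]
width: 0.0001
gripper_force: 0.1
clock: 11.15
position: [0.5355, -0.0846, 0.0256]
ee_rot: [-0.241, 0.97, -0.036, 0.009]
contact_force: [-0.9, -1.7, 1.2]
width: 0.0002
gripper_force: 1.3
```

```bash
python3 -m pendant '[{"dx":0,"dy":-0.0015,"dz":0.0008,"rx":0,"ry":0,"rz":0,"hand":0},{"dx":0,"dy":-0.0015,"dz":0.0008,"rx":0,"ry":0,"rz":0,"hand":0},{"dx":0,"dy":0,"dz":0,"rx":0,"ry":0,"rz":0,"hand":0},{"dx":0,"dy":0,"dz":0,"rx":0,"ry":0,"rz":0,"hand":0}]'
python3 - <<'E'
from rig import manip
import cv2,numpy as np
a=manip.get_image("side")["frame"][110:230,240:350,::-1];b=manip.get_image("scene")["frame"][150:270,240:350,::-1]
cv2.imwrite("pics/s4.png",cv2.resize(cv2.convertScaleAbs(np.hstack([a,b]),alpha=1.5,beta=20),None,fx=3.6,fy=3.6,interpolation=2))
E
```

```text
clock: 11.48
position: [0.5356, -0.0841, 0.0247]
ee_rot: [-0.239, 0.97, -0.036, 0.009]
contact_force: [-3.7, -9.7, -0.2]
width: -0.0001
gripper_force: 5.0
```

View pics/s4.png

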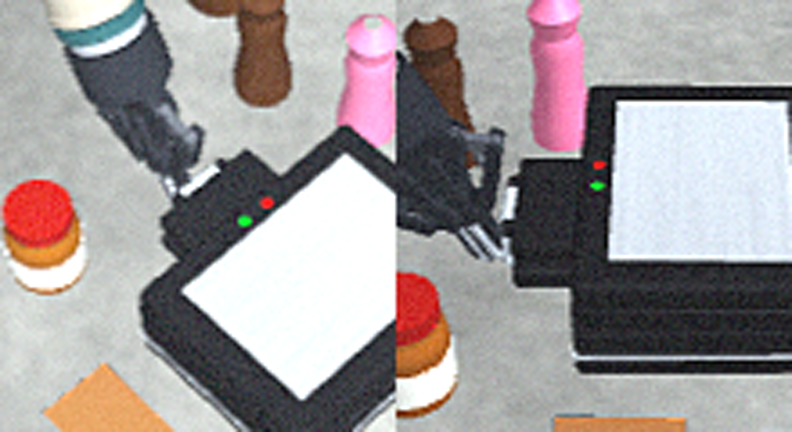

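The clip lies against the handle at (510,200) in the right half, and the fingers have stopped firm where I expected. One more light press, then I'll back off and check.

```bash
python3 -m pendant '[{"dx":0,"dy":-0.0015,"dz":0.0008,"rx":0,"ry":0,"rz":0,"hand":0},{"dx":0,"dy":0,"dz":0,"rx":0,"ry":0,"rz":0,"hand":0},{"dx":0,"dy":0,"dz":0,"rx":0,"ry":0,"rz":0,"hand":0},{"dx":0,"dy":0,"dz":0,"rx":0,"ry":0,"rz":0,"hand":0}]'
python3 -m pendant '[{"dx":0,"dy":0.0045,"dz":-0.0024,"rx":0,"ry":0,"rz":0,"hand":0},{"dx":0,"dy":0.018,"dz":-0.0094,"rx":0,"ry":0,"rz":0,"hand":0},{"dx":0,"dy":0.027,"dz":-0.014,"rx":0,"ry":0,"rz":0,"hand":0},{"dx":0,"dy":0,"dz":-0.035,"rx":0,"ry":0,"rz":0,"hand":0},{"dx":0,"dy":0,"dz":-0.035,"rx":0,"ry":0,"rz":0,"hand":0},{"dx":0,"dy":0,"dz":-0.035,"rx":0,"ry":0,"rz":0,"hand":0},{"dx":0,"dy":0,"dz":-0.035,"rx":0,"ry":0,"rz":0,"hand":0},{"dx":0,"dy":0,"dz":0,"rx":0,"ry":0,"rz":0,"hand":0},{"dx":0,"dy":0,"dz":0,"rx":0,"ry":0,"rz":0,"hand":0},{"dx":0,"dy":0,"dz":0,"rx":0,"ry":0,"rz":0,"hand":0}]'
python3 - <<'E'
from rig import manip
import cv2,numpy as np
a=manip.get_image("side")["frame"][110:230,240:350,::-1];b=manip.get_image("scene")["frame"][150:270,240:350,::-1]
cv2.imwrite("pics/s5.png",cv2.resize(cv2.convertScaleAbs(np.hstack([a,b]),alpha=1.5,beta=20),None,fx=3.6,fy=3.6,interpolation=2))
E
```

```text
clock: 11.92
position: [0.5357, -0.0839, 0.0242]
ee_rot: [-0.237, 0.971, -0.036, 0.01]
contact_force: [-4.7, -13.8, -0.1]
width: -0.0003
gripper_force: 6.8
clock: 12.75
position: [0.5262, -0.1995, 0.1481]
ee_rot: [-0.243, 0.969, -0.037, 0.009]
contact_force: [0.3, -0.6, 0.2]
width: 0.0002
gripper_force: 0.0
```

View pics/s5.png

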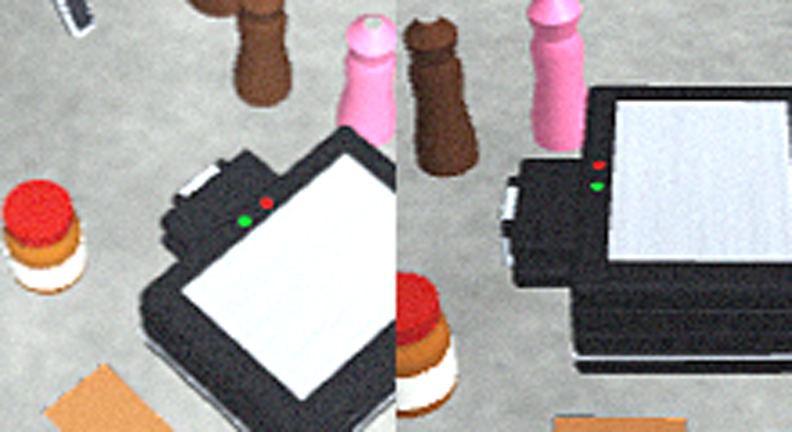

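The clip hangs straight down against the handle fronts (about (510,190) to (510,265) in the right half). The lid is shut, the fingers are clear and the things round it are where they were, so I'll hand the job in.

```bash
python3 -c "
from rig import manip
print(manip.sign_off())"
```

```text
the job is handed in; nothing more can be done
None
```

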